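# Top-heavy head stand onto the milliner's turntable

## Task

Pick up the tall stand with the red-brown domed head and set it down, without dropping it, on the blue pad of the small turntable, with its foot flat inside the raised rim, and let go so that it stands there by itself. It is top-heavy: keep it upright all the way. Leave the pale-headed and the black-headed stands standing where they are.

Things in the scene. Friction and masses are not known exactly. Their poses are not given: they have to be found in the camera images.
- red_stand: The stand to move: flat dark-wood foot 62 mm in diameter, 12 mm brass stem, heavy 54 mm diameter head whose straight side runs from 135 mm up to 180 mm, then a red-brown dome, top at 205 mm. Grip the straight side from above. Origin: centre of the foot's underside; z up the stem. Loose, 0.16 to 0.32 kg, mass centre about 150 mm up: topples if leaned 11 degrees.
- pale_stand: Bystander, same shape, pale wood head: flat dark-wood foot 62 mm in diameter, 12 mm brass stem, heavy 54 mm diameter head whose straight side runs from 135 mm up to 180 mm, top of the dome at 205 mm. Origin: centre of the foot's underside; z up the stem. Loose, 0.16 to 0.32 kg, mass centre about 150 mm up: topples if leaned 11 degrees.
- black_stand: Bystander, black flat-topped head: flat dark-wood foot 62 mm in diameter, 12 mm brass stem, heavy 54 mm diameter head whose straight side runs from 135 mm up to the flat top at 190 mm. Origin: centre of the foot's underside; z up the stem. Loose, 0.16 to 0.32 kg, mass centre about 150 mm up: topples if leaned 11 degrees.
- pad (a point): Centre of the top face of the round blue pad of the fixed turntable (it does not turn), 30 mm above the table; z up. The pad is 96 mm in diameter and enclosed by a round aluminium rim, 12 mm wide (120 mm outer diameter) and 7 mm higher than the pad, on a steel disc of 150 mm diameter with its top 22 mm above the table.

How it is judged:
By the outcome, as a careful person would: the job done as asked, in the order asked, and still so for the second after the job is handed in, with the robot touching nothing.
It also fails if it takes over 45 s, if anything falls off the work surface, if the arm or the gripper's body presses on something with over 40 N, if the wrist force passes 120 N, or if a joint passes its speed limit or range.

## Robot

A 6-joint arm with a two-finger parallel gripper is mounted at the origin on the work surface. World frame = base frame: x ahead of the robot, y to its left, z up, the work surface at z = 0. Lengths are in m, angles in rad, forces in N, time in s.
With the tool pointing down it reaches from about 0.3 to 0.825 m from the base axis. Payload 5.4 kg.
Tool frame: the origin (TCP) lies at the very end of the fingers, on their centre line; the grasp point (between the pads) lies 19 mm behind it; z points along the fingers, y is the line along which they close (so a half turn about z gives the same grasp; the last joint's range is limited). The gripper opens to 92 mm and grips with 3 to 60 N. Pads are 20 mm wide; open, the fingers measure 128 mm over their backs; the gripper's body (75 mm by 189 mm) begins 69 mm behind the grasp point.
Start: joints at [-1.446, 0.158, 1.597, -0, 1.386, -0.21], TCP at [0.189, -0.543, 0.186] pointing down, gripper open.
Joint ranges: [-2.91, 2.91], [-0.94, 2.29], [0.18, 2.7], [-1.29, 4.43], [0.17, 2.64], [-3, 3]. Speed limits (rad/s): [2.57, 2.57, 3.14, 3.14, 3.14, 3.14].

## Interface

Orientations are given as a rotation vector (axis times angle).
In Python, from cell import robot gives the robot as it stands.
- The arm moves only by the shell command python3 drive.py 'ROWS' [OPENING] [FORCE]. ROWS is a JSON list of rows, 1 to 10 of them, each written [[dx, dy, dz], [rx, ry, rz]]: dx, dy, dz in m, then a rotation vector rx, ry, rz in rad; each row is the pose to reach, as a shift and turn from the pose commanded when the command began, along the tool's axes at that moment; what a row does not reach only later rows make up. A row lasts 1/10 s, in which the tool goes at most 0.05 m and 0.15 rad, less where a joint would pass 70% of its speed; a pose out of reach is approached as far as the arm can. OPENING is the finger opening in m, set as the command begins (- or left out keeps the last). The fingers move at their own pace and stop on an object; FORCE is the grip in N (left out, the last holds). Time passes only in rows, so rows that do not move let the fingers close. It prints the time, the measured TCP pose, the force, the opening and the grip force at its end. Input that does not fit is refused with a message, and nothing moves.
- robot.get_obs(): the state, without advancing time (a new reading comes with each control period).
- robot.read_camera(name): name is "side" or "top"; returns the picture (400x640x3 uint8, red, green, blue); there is no depth.
- robot.camera_params(name): a dict with "fov_y" (degrees; the focal length in pixels is half the picture's height over the tangent of half this angle, whatever the lens; pixels are square), "cx", "cy" (the principal point, pixels), "dist_coeffs" ([k1, k2, p1, p2, k3] as OpenCV has them; the pictures are not rectified), "world_from_camera" (4x4, takes a point from camera to world coordinates). Camera axes: x right, y down, z forward; pixel columns grow to the right and rows downward; lengths in m; the calibration is good to about 2 mm. A picture is of the moment at which its call begins. camera_params takes no time and is no camera call.
- robot.finish_job(): hands the job in; it is judged then, once.
The state is a dict: "t": time; "joints": joint angles; "joint_velocities": joint speeds; "tau": joint torques, N m; "tool_pos": TCP position; "tcp_rot": TCP orientation; "force": force on the tool from outside, world axes, zero at the start; "torque": the same for the moment, N m; "finger_gap": finger opening in m; "finger_force": force on a finger pad.
Only numpy, scipy, OpenCV 4.12 (cv2) and the standard library are available. Lean on these libraries where they do the work, as an engineer would, in place of code of your own. Each camera call takes 0.05 s, during which the arm holds its last target. There are 200 camera calls.

## Working session

There is one attempt and no reset: what is moved stays moved. The work goes in short steps, Python scripts to look and compute and a shell command to move; the robot and the scene stay as the last step left them, time stands still between calls to the robot, and variables do not carry over. Pictures are saved under pics/ and viewed, at most 10 in all, crops included, and the job is handed in when it is done.

```bash
ls; mkdir -p pics
python3 - <<'E'
from cell import robot
import cv2
for n in("side","top"):
    cv2.imwrite(f"pics/{n}0.png",robot.read_camera(n)[:,:,::-1]); p=robot.camera_params(n); print(n,p)
o=robot.get_obs();print(o["t"],o["tool_pos"],o["tcp_rot"],o["finger_gap"])
E
```

```text
cell.py
drive.py
pics
side {'fov_y': 50.85575772271128, 'cx': 321.57547496322087, 'cy': 198.50746707929108, 'dist_coeffs': array([-0.09906172,  0.        ,  0.        ,  0.        ,  0.        ]), 'world_from_camera': array([[-0.86161181, -0.36800248,  0.34957012,  0.17933486],
       [-0.50713423,  0.65262318, -0.56293682,  0.62735597],
       [-0.02097541, -0.66231198, -0.74893449,  0.88060214],
       [ 0.        ,  0.        ,  0.        ,  1.        ]])}
top {'fov_y': 45.53117414564968, 'cx': 318.43277962399793, 'cy': 205.26378193722738, 'dist_coeffs': array([-0.11031922,  0.        ,  0.        ,  0.        ,  0.        ]), 'world_from_camera': array([[ 0.02823238, -0.98996338,  0.13847542,  0.41255735],
       [-0.99957197, -0.02689649,  0.01150927, -0.00287346],
       [-0.00766925, -0.13874108, -0.99029899,  0.97287751],
       [ 0.        ,  0.        ,  0.        ,  1.        ]])}
0.1 [ 0.18885503 -0.54245438  0.18501669] [-3.09598869e+00 -5.23208365e-01 -1.61228509e-04] 0.0921429770819295
```

View pics/side0.png

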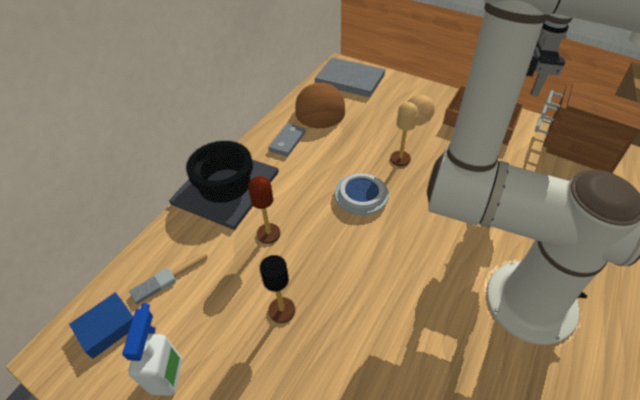

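View pics/top0.png

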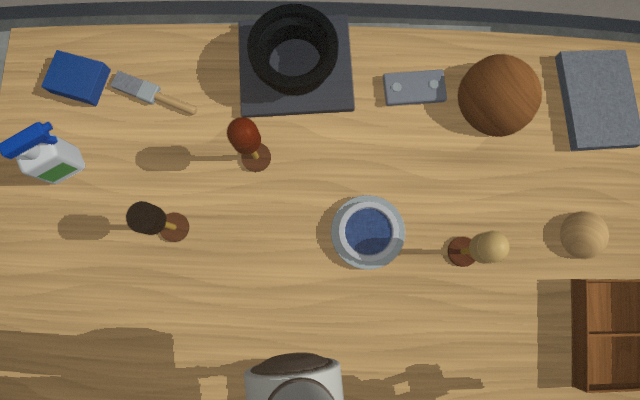

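The side view shows the red head at about (261,192) with its foot at (268,233), the black stand at (275,290), the pale one at (404,130) and the turntable at (361,192). The top view shows the red head at (244,135) with its foot at (256,157), and the pad at (369,231). The bowl on its slab is just behind the red stand.

```bash
cat > h.py <<'E'
import cv2, numpy as np
from cell import robot
def cam(n):
    p=robot.camera_params(n); f=200/np.tan(np.radians(p["fov_y"])/2)
    return np.array([[f,0,p["cx"]],[0,f,p["cy"]],[0,0,1]]),p["dist_coeffs"],p["world_from_camera"]
def ray(n,uv):
    K,d,T=cam(n); q=cv2.undistortPoints(np.array([[uv]],float),K,d)[0,0]
    v=T[:3,:3]@[*q,1]; return T[:3,3],v/np.linalg.norm(v)
def plane(n,uv,z):
    c,v=ray(n,uv); return c+v*(z-c[2])/v[2]
def tri(a,b):
    (c1,v1),(c2,v2)=ray("side",a),ray("top",b)
    s=np.linalg.lstsq(np.c_[v1,-v2],c2-c1,rcond=None)[0]
    p,q=c1+s[0]*v1,c2+s[1]*v2; return (p+q)/2,np.linalg.norm(p-q)
def blobs(img,lo,hi,box):
    x0,y0,x1,y1=box; m=cv2.inRange(cv2.cvtColor(img,cv2.COLOR_RGB2HSV),lo,hi)
    k=np.zeros_like(m);k[y0:y1,x0:x1]=m[y0:y1,x0:x1]
    cs=cv2.findContours(k,cv2.RETR_EXTERNAL,cv2.CHAIN_APPROX_NONE)[0]
    return sorted([c for c in cs if cv2.contourArea(c)>30],key=cv2.contourArea)[::-1]
E
python3 - <<'E'
from h import *
S,T=[cv2.imread(f"pics/{n}0.png")[:,:,::-1].copy() for n in("side","top")]
for n,I,pts in(("side",S,[(261,185),(262,200),(268,234),(361,188),(275,280),(404,115),(282,311),(350,202)]),("top",T,[(244,135),(258,158),(369,231),(140,217),(176,228),(325,235)])):
    H=cv2.cvtColor(I,cv2.COLOR_RGB2HSV); print(n,[(p,H[p[1],p[0]].tolist()) for p in pts])
a=cv2.resize(S[150:330,180:420],None,fx=3.3,fy=3.3,interpolation=cv2.INTER_CUBIC)
b=cv2.resize(T[100:280,190:430],None,fx=3.3,fy=3.3,interpolation=cv2.INTER_CUBIC)
cv2.imwrite("pics/s1.png",a[:,:,::-1]);cv2.imwrite("pics/t1.png",b[:,:,::-1])
for n,I,bx in(("side",S,(240,150,400,260)),("top",T,(220,100,420,290))):
    for nm,lo,hi in(("red",(0,160,40),(9,255,200)),("blue",(105,90,40),(125,255,200))):
        for c in blobs(I,lo,hi,bx)[:3]:
            e=cv2.fitEllipse(c); print(n,nm,cv2.contourArea(c),cv2.boundingRect(c),np.round(e[0],1),np.round(e[1],1),round(e[2]))
E
```

```text
side [((261, 185), [7, 219, 85]), ((262, 200), [7, 208, 65]), ((268, 234), [15, 151, 83]), ((361, 188), [108, 134, 110]), ((275, 280), [135, 81, 19]), ((404, 115), [19, 124, 127]), ((282, 311), [15, 157, 91]), ((350, 202), [54, 9, 138])]
top [((244, 135), [7, 190, 114]), ((258, 158), [13, 143, 105]), ((369, 231), [110, 116, 112]), ((140, 217), [15, 93, 55]), ((176, 228), [16, 149, 115]), ((325, 235), [18, 109, 129])]
side red 552.5 (248, 176, 24, 32) [260.  191.6] [22.3 32.4] 169
side blue 526.5 (346, 179, 32, 22) [361.4 189.4] [21.2 31.7] 94
top red 577.5 (228, 117, 33, 34) [245.4 133.1] [24.1 34.4] 137
top blue 1474.5 (345, 209, 46, 45) [368.2 230.2] [41.5 45.8] 122
```

View pics/s1.png

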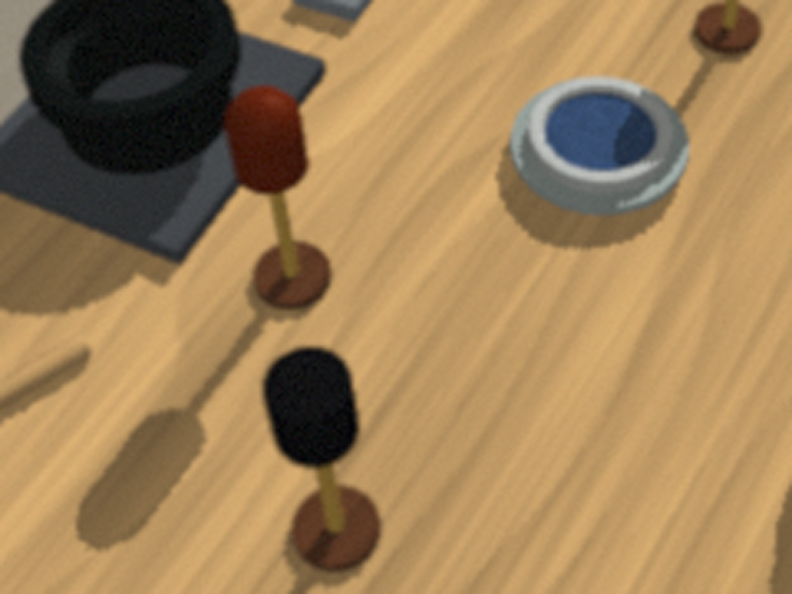

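View pics/t1.png

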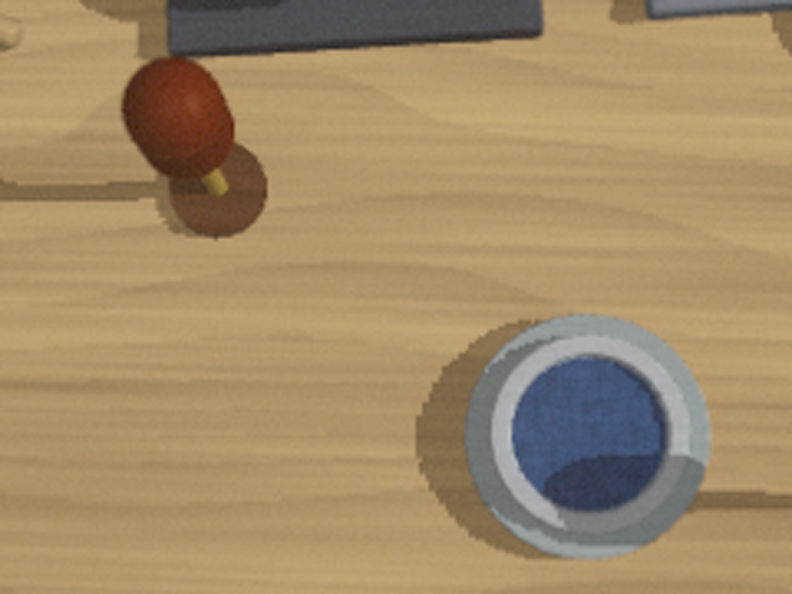

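The crops show the whole red head and foot, the foot near top (256.4,157.4) and side (268.5,233). Part of the pad is in shadow, so the blue mask needs a lower value limit.

```bash
cat >> h.py <<'E'
MASK={"red":((0,165,25),(10,255,220)),"blue":((100,90,20),(130,255,220)),"foot":((10,110,30),(17,200,125))}
def centre(n,I,nm,box):
    c=blobs(I,*MASK[nm],box)[0]; h=cv2.convexHull(c); e=cv2.fitEllipse(h); M=cv2.moments(h)
    return np.array(e[0]),e[1],np.array([M["m10"],M["m01"]])/M["m00"],cv2.boundingRect(c)
E
python3 - <<'E'
from h import *
I={n:cv2.imread(f"pics/{n}0.png")[:,:,::-1].copy() for n in("side","top")}
B={"red":{"side":(240,150,300,215),"top":(220,100,280,170)},"blue":{"side":(330,165,400,220),"top":(330,190,410,270)},"foot":{"side":(252,218,284,248),"top":(238,140,275,175)}}
for nm in B:
    r={n:centre(n,I[n],nm,B[nm][n]) for n in I}
    print(nm,{n:[np.round(np.array(v),1).tolist() for v in r[n]] for n in r})
    for k in(0,2): print("  tri",np.round(tri(r["side"][k],r["top"][k]),4) if 0 else [np.round(x,4) for x in tri(r["side"][k],r["top"][k])])
    if nm!="red":
        z=.03 if nm=="blue" else .008
        print("  plane",[np.round(plane(n,r[n][0],z),4) for n in I])
print("foot hand",tri((268.5,233),(256.4,157.4)),plane("side",(268.5,233),.008),plane("top",(256.4,157.4),.008))
print("pad hand",tri((361.9,189.4),(368.5,231.2)))
# bowl rim left/right, black stand
print("bowl",plane("top",(293,50),.1),plane("top",(260,90),.1), "black",plane("top",(176,228),.008),"pale",plane("top",(461,251),.008))
E
```

```text
red {'side': [[259.9, 191.7], [25.8, 31.6], [260.1, 191.7], [247, 177, 26, 31]], 'top': [[244.1, 134.8], [29.5, 37.5], [244.3, 134.5], [228, 117, 33, 36]]}
  tri [array([0.648 , 0.1413, 0.1646]), np.float64(0.0016)]
  tri [array([0.6483, 0.1408, 0.1641]), np.float64(0.0009)]
blue {'side': [[361.4, 189.4], [21.9, 32.4], [361.4, 189.5], [346, 179, 32, 22]], 'top': [[367.8, 231.1], [45.0, 45.6], [367.8, 231.0], [345, 209, 46, 45]]}
  tri [array([ 0.4955, -0.0906,  0.0348]), np.float64(0.0011)]
  tri [array([ 0.4956, -0.0906,  0.0346]), np.float64(0.0013)]
  plane [array([ 0.4978, -0.0946,  0.03  ]), array([ 0.4954, -0.0913,  0.03  ])]
foot {'side': [[267.0, 235.1], [21.0, 27.3], [267.1, 234.8], [256, 223, 24, 25]], 'top': [[252.4, 154.3], [32.4, 37.7], [253.2, 155.2], [238, 140, 33, 32]]}
  tri [array([0.6495, 0.1486, 0.0049]), np.float64(0.0046)]
  tri [array([0.6488, 0.1473, 0.0048]), np.float64(0.0023)]
  plane [array([0.6455, 0.1498, 0.008 ]), array([0.651, 0.149, 0.008])]
foot hand (array([0.64597022, 0.14098252, 0.00620242]), np.float64(0.002055786199839445)) [0.64606998 0.14221016 0.008     ] [0.6445581  0.14029296 0.008     ]
pad hand (array([ 0.49511594, -0.09223941,  0.03363253]), np.float64(0.0005903778352389221))
bowl [0.84107315 0.06590202 0.1       ] [0.7564072  0.12651935 0.1       ] black [0.49232389 0.29984112 0.008     ] pale [ 0.46141333 -0.28433819  0.008     ]
```

```bash
cat > to.py <<'E'
import sys,numpy as np
from cell import robot
from scipy.spatial.transform import Rotation as R
o=robot.get_obs(); r=R.from_rotvec(o["tcp_rot"])
print(round(o["t"],2),"tool shift",np.round(r.inv().apply(np.array(sys.argv[1:4],float)-o["tool_pos"]),4)," turn to exact down",np.round((r.inv()*R.from_matrix(np.array([[1,0,0],[0,-1,0],[0,0,-1]]))).as_rotvec(),3),"q",np.round(o["joints"],2),"pos",np.round(o["tool_pos"],4),"F",np.round(o["force"],1),"gap",round(float(o["finger_gap"]),4))
E
python3 to.py 0.647 0.141 0.32
python3 drive.py '[[[0, 0, -0.04], [0, 0, 0]], [[0, 0, -0.08], [0, 0, 0]], [[0, 0, -0.12], [0, 0, 0]], [[0, 0, -0.14], [0, 0, 0]]]' 0.092 20; python3 to.py 0.647 0.141 0.32
```

```text
0.1 tool shift [ 0.6573 -0.4952 -0.1339]  turn to exact down [-0.002 -0.     0.335] q [-1.45  0.16  1.6   0.    1.39 -0.21] pos [ 0.1889 -0.5425  0.185 ] F [ 0.6 -0.5  0.5] gap 0.0921
t: 0.5
tool_pos: [0.1891, -0.544, 0.3299]
tcp_rot: [3.093, 0.523, -0.0]
force: [-0.1, -1.2, -0.5]
finger_gap: 0.0924
finger_force: 0.0
0.5 tool shift [ 0.6576 -0.4965  0.0068]  turn to exact down [0.005 0.    0.335] q [-1.45  0.1   1.38  0.    1.66 -0.21] pos [ 0.1891 -0.544   0.3299] F [-0.1 -1.2 -0.5] gap 0.0924
```

```bash
python3 drive.py '[[[0.02, -0.015, 0], [0, 0, 0]], [[0.055, -0.042, 0], [0, 0, 0]], [[0.092, -0.07, 0], [0, 0, 0]], [[0.13, -0.098, 0], [0, 0, 0]], [[0.168, -0.127, 0], [0, 0, 0]], [[0.206, -0.155, 0], [0, 0, 0]], [[0.244, -0.184, 0], [0, 0, 0]], [[0.282, -0.212, 0], [0, 0, 0]], [[0.32, -0.241, 0], [0, 0, 0]], [[0.35, -0.264, 0], [0, 0, 0]]]'; python3 to.py 0.647 0.141 0.32
```

```text
t: 1.5
tool_pos: [0.4335, -0.1763, 0.3256]
tcp_rot: [-3.097, -0.525, 0.0]
force: [0.5, -0.3, -0.5]
finger_gap: 0.0924
finger_force: 0.0
1.5 tool shift [ 0.3061 -0.2291  0.0058]  turn to exact down [-0.001  0.     0.336] q [-0.65 -0.18  1.66  0.    1.66  0.59] pos [ 0.4335 -0.1763  0.3256] F [ 0.5 -0.3 -0.5] gap 0.0924
```

```bash
python3 drive.py '[[[0.035, -0.026, 0], [0, 0, 0]], [[0.073, -0.055, 0], [0, 0, 0]], [[0.111, -0.083, 0], [0, 0, 0]], [[0.149, -0.112, 0], [0, 0, 0]], [[0.187, -0.14, 0], [0, 0, 0]], [[0.225, -0.168, 0], [0, 0, 0]], [[0.26, -0.195, 0], [0, 0, 0]], [[0.288, -0.217, 0], [0, 0, 0]], [[0.303, -0.23, 0], [0, 0, 0]], [[0.303, -0.23, 0], [0, 0, 0]]]'; python3 to.py 0.647 0.141 0.32
python3 - <<'E'
from h import *
for n in("side","top"): cv2.imwrite(f"pics/{n}2.png",robot.read_camera(n)[:,:,::-1])
E
```

```text
t: 2.5
tool_pos: [0.6435, 0.1403, 0.3242]
tcp_rot: [-3.096, -0.528, 0.003]
force: [-0.0, 0.0, 0.1]
finger_gap: 0.0918
finger_force: 0.0
2.5 tool shift [0.0035 0.0005 0.0042]  turn to exact down [-0.001  0.002  0.338] q [0.03 0.34 1.12 0.   1.69 1.26] pos [0.6435 0.1403 0.3242] F [-0.   0.   0.1] gap 0.0918
```

View pics/side2.png

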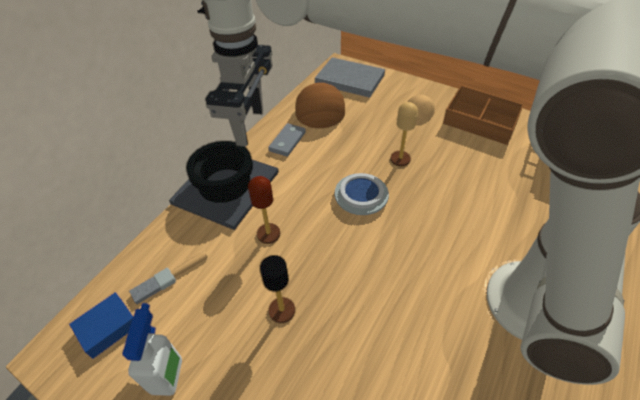

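The side picture shows the gripper's finger tips at about (242,140) and (258,112), above the red head, with the stand untouched. I'll descend in two stages.

```bash
python3 - <<'E'
from h import *
K,d,T=cam("side");M=np.linalg.inv(T)
print(cv2.projectPoints(robot.get_obs()["tool_pos"].reshape(1,3),cv2.Rodrigues(M[:3,:3])[0],M[:3,3],K,d)[0].ravel())
E
python3 drive.py '[[[0.0035, 0.0005, 0.015], [0, 0, 0]], [[0.0035, 0.0005, 0.035], [0, 0, 0]], [[0.0035, 0.0005, 0.055], [0, 0, 0]], [[0.0035, 0.0005, 0.075], [0, 0, 0]], [[0.0035, 0.0005, 0.09], [0, 0, 0]], [[0.0035, 0.0005, 0.1], [0, 0, 0]], [[0.0035, 0.0005, 0.1], [0, 0, 0]]]'; python3 to.py 0.647 0.141 0.137
python3 - <<'E'
from h import *
for n in("side","top"):
    I=robot.read_camera(n); cv2.imwrite(f"pics/{n}3.png",cv2.resize(I[80:260,170:410] if n=="side" else I[40:220,130:370],None,fx=3.3,fy=3.3)[:,:,::-1])
E
```

```text
[253.12251975 138.49579856]
t: 3.3
tool_pos: [0.6458, 0.1382, 0.2239]
tcp_rot: [-3.097, -0.522, 0.005]
force: [0.4, -0.5, 0.2]
finger_gap: 0.0916
finger_force: 0.0
3.3 tool shift [ 0.0023 -0.0022  0.0869]  turn to exact down [-0.     0.003  0.334] q [ 0.03  0.36  1.28 -0.    1.5   1.26] pos [0.6458 0.1382 0.2239] F [ 0.4 -0.5  0.2] gap 0.0916
```

View pics/side3.png

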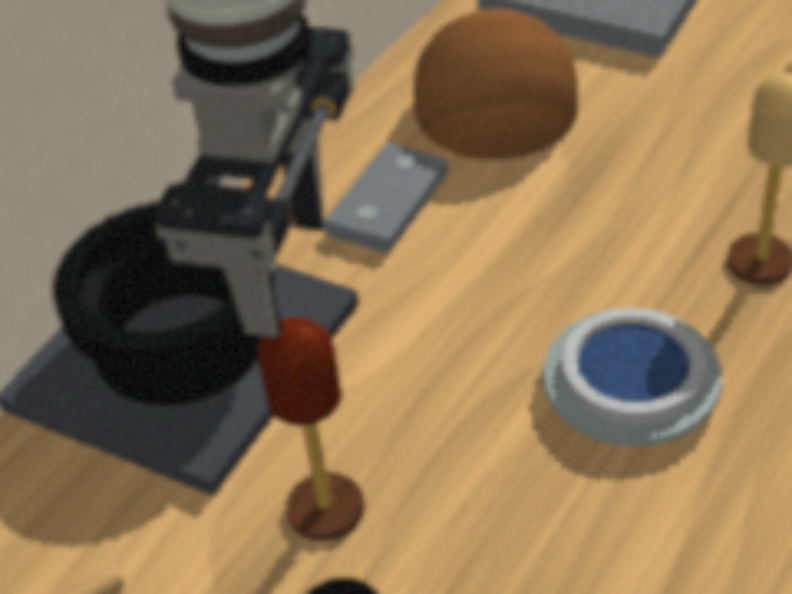

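Run:
```python
from h import *
K,d,T=cam("side");M=np.linalg.inv(T);p=robot.get_obs()["tool_pos"];y=np.array([.328,-.944,0])
print(p,((cv2.projectPoints(np.array([p,p-.055*y,p+.055*y]),cv2.Rodrigues(M[:3,:3])[0],M[:3,3],K,d)[0].reshape(-1,2)-[170,80])*3.3).round())
```

```text
[0.64707259 0.13854606 0.22652502] [[289. 305.]
 [264. 364.]
 [313. 250.]]
```

The side view shows the fingertips about 27 crop px (8 px) above where I predicted them. I'll check the top view.

View pics/top3.png

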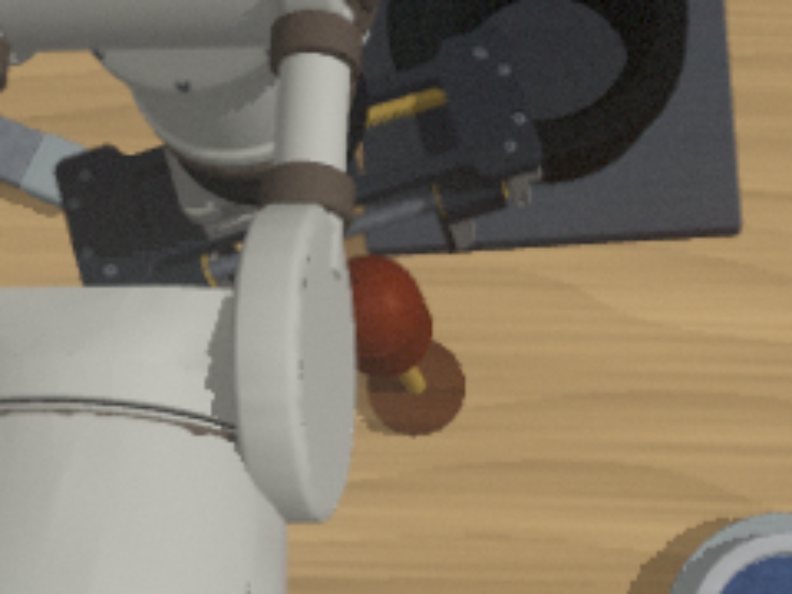

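Run:
```python
from h import *
K,d,T=cam("top");M=np.linalg.inv(T);p=robot.get_obs()["tool_pos"];y=np.array([.328,-.944,0])
z=np.array([0,0,.09]);w=.0945*y
print(p,((cv2.projectPoints(np.array([p,p-.055*y,p+.055*y,p+z-w,p+z+w,p+z]),cv2.Rodrigues(M[:3,:3])[0],M[:3,3],K,d)[0].reshape(-1,2)-[130,40])*3.3).round())
```

```text
[0.64707259 0.13854606 0.22652502] [[361. 278.]
 [255. 311.]
 [467. 245.]
 [122. 280.]
 [532. 152.]
 [326. 215.]]
```

In the top view the body runs from about (75,220) to (520,115), which fits the predicted xy. So the side-view offset is in height only: the open fingers seem to ride higher than the nominal TCP. I'll descend to TCP z of about 0.135 and look again before closing.

```bash
python3 drive.py '[[[0, -0.001, 0.01], [0, 0, 0]], [[0, -0.001, 0.025], [0, 0, 0]], [[0, -0.001, 0.04], [0, 0, 0]], [[0, -0.001, 0.055], [0, 0, 0]], [[0, -0.001, 0.07], [0, 0, 0]], [[0, -0.001, 0.08], [0, 0, 0]], [[0, -0.001, 0.087], [0, 0, 0]], [[0, -0.001, 0.09], [0, 0, 0]], [[0, -0.001, 0.09], [0, 0, 0]]]'; python3 to.py 0.647 0.141 0.135
python3 - <<'E'
from h import *
K,d,T=cam("side");M=np.linalg.inv(T);p=robot.get_obs()["tool_pos"];y=np.array([.328,-.944,0])
print(p,((cv2.projectPoints(np.array([p,p-.055*y,p+.055*y]),cv2.Rodrigues(M[:3,:3])[0],M[:3,3],K,d)[0].reshape(-1,2)-[190,110])*5).round())
I=robot.read_camera("side"); cv2.imwrite("pics/side4.png",cv2.resize(I[110:250,190:340],None,fx=5,fy=5,interpolation=2)[:600,:,::-1])
E
```

```text
t: 4.3
tool_pos: [0.6465, 0.1397, 0.1357]
tcp_rot: [-3.098, -0.523, 0.0]
force: [-0.1, 0.3, -0.6]
finger_gap: 0.0919
finger_force: 0.0
4.3 tool shift [ 0.0009 -0.0011  0.0007]  turn to exact down [-0.     0.     0.335] q [0.03 0.42 1.38 0.   1.34 1.27] pos [0.6465 0.1397 0.1357] F [-0.1  0.3 -0.6] gap 0.0919
[0.64649527 0.1396959  0.13573907] [[364. 449.]
 [329. 538.]
 [396. 366.]]
```

View pics/side4.png

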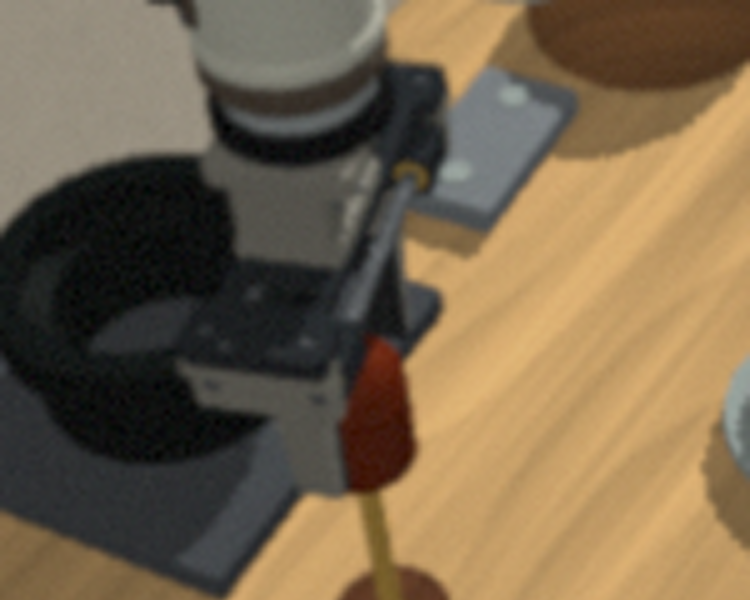

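Here the near fingertip ends at about (320,490), where I predicted (329,538). The TCP prediction (364,449) does match the head's bottom centre, about (366,454). I'll measure fingertip height numerically from image differences, first open and then with the fingers partly closed.

```bash
cat > tip.py <<'E'
from h import *
I=robot.read_camera("side");A=cv2.imread("pics/side0.png")[:,:,::-1]
D=cv2.absdiff(I,A.copy()).max(2);m=cv2.morphologyEx(cv2.inRange(D,30,255),cv2.MORPH_OPEN,np.ones((2,2)))
m[:,:235]=0;m[:,275:]=0;m[:170]=0;m[225:]=0
K,d,T=cam("side");M=np.linalg.inv(T);o=robot.get_obs();p=o["tool_pos"];y=np.array([.328,-.944,0]);x=np.array([.944,.328,0])
g=o["finger_gap"]/2
P=np.array([p-(g+a)*y+b*x+[0,0,z] for z in(0,.01,.02,.03) for a in(0,.018) for b in(-.01,.01)])
print("gap",2*g,cv2.projectPoints(P,cv2.Rodrigues(M[:3,:3])[0],M[:3,3],K,d)[0].reshape(4,-1).round(1).tolist())
for c in range(242,264,2):
    r=np.where(m[:,c])[0]; print(c,r.max() if len(r) else None,end="; ")
print()
E
python3 tip.py; python3 drive.py '[[[0, 0, 0], [0, 0, 0]], [[0, 0, 0], [0, 0, 0]], [[0, 0, 0], [0, 0, 0]], [[0, 0, 0], [0, 0, 0]]]' 0.066 20;python3 tip.py
```

```text
gap 0.09194468729288557 [[260.9, 214.9, 252.7, 213.6, 258.7, 220.9, 250.3, 219.7], [260.4, 212.1, 252.0, 210.9, 258.1, 218.1, 249.6, 216.9], [259.8, 209.3, 251.4, 208.0, 257.5, 215.3, 249.0, 214.1], [259.2, 206.4, 250.7, 205.2, 256.9, 212.5, 248.3, 211.2]]
242 193; 244 193; 246 193; 248 190; 250 196; 252 206; 254 209; 256 210; 258 210; 260 208; 262 186; 
t: 4.8
tool_pos: [0.6466, 0.1397, 0.1361]
tcp_rot: [3.098, 0.523, 0.0]
force: [0.4, -0.4, -0.1]
finger_gap: 0.0663
finger_force: 0.0
gap 0.06618383759344248 [[262.7, 210.9, 254.5, 209.7, 260.5, 216.8, 252.2, 215.6], [262.2, 208.1, 253.9, 206.9, 259.9, 214.1, 251.6, 212.8], [261.6, 205.3, 253.3, 204.1, 259.4, 211.2, 250.9, 210.0], [261.1, 202.4, 252.7, 201.2, 258.8, 208.4, 250.3, 207.2]]
242 193; 244 193; 246 193; 248 191; 250 195; 252 203; 254 205; 256 205; 258 205; 260 206; 262 185;
```

The fingertips sit about 20 mm higher than the reported TCP, in images only, and closing doesn't change it. I'll go 10 mm lower, which is safe either way because the body still clears the dome. Then I'll close gently.

```bash
python3 drive.py '[[[0, 0, 0.003], [0, 0, 0]], [[0, 0, 0.006], [0, 0, 0]], [[0, 0, 0.009], [0, 0, 0]], [[0, 0, 0.01], [0, 0, 0]], [[0, 0, 0.01], [0, 0, 0]]]';  python3 drive.py '[[[0, 0, 0], [0, 0, 0]], [[0, 0, 0], [0, 0, 0]], [[0, 0, 0], [0, 0, 0]], [[0, 0, 0], [0, 0, 0]], [[0, 0, 0], [0, 0, 0]]]' 0.058 10; python3 drive.py '[[[0, 0, 0], [0, 0, 0]], [[0, 0, 0], [0, 0, 0]], [[0, 0, 0], [0, 0, 0]], [[0, 0, 0], [0, 0, 0]], [[0, 0, 0], [0, 0, 0]], [[0, 0, 0], [0, 0, 0]]]' 0.045 30
```

```text
t: 5.35
tool_pos: [0.6462, 0.1397, 0.1254]
tcp_rot: [-3.098, -0.523, 0.001]
force: [-0.5, 0.3, 0.7]
finger_gap: 0.0659
finger_force: 0.0
t: 5.85
tool_pos: [0.6465, 0.1397, 0.126]
tcp_rot: [3.098, 0.523, 0.0]
force: [0.2, 0.3, 0.4]
finger_gap: 0.0581
finger_force: 0.0
t: 6.45
tool_pos: [0.6465, 0.1398, 0.1259]
tcp_rot: [-3.098, -0.523, 0.0]
force: [-0.6, 0.1, 1.3]
finger_gap: 0.0537
finger_force: 30.0
```

The opening stopped at 53.7 mm, so the fingers are on the straight side. I'll lift gently and check.

```bash
python3 drive.py '[[[0, 0, -0.003], [0, 0, 0]], [[0, 0, -0.01], [0, 0, 0]], [[0, 0, -0.02], [0, 0, 0]], [[0, 0, -0.032], [0, 0, 0]], [[0, 0, -0.045], [0, 0, 0]], [[0, 0, -0.057], [0, 0, 0]], [[0, 0, -0.066], [0, 0, 0]], [[0, 0, -0.07], [0, 0, 0]], [[0, 0, -0.07], [0, 0, 0]]]'; python3 to.py 0.495 -0.0915 0.196
python3 - <<'E'
from h import *
a=robot.read_camera("side");b=robot.read_camera("top")
cv2.imwrite("pics/lift.png",cv2.resize(np.hstack([a[100:300,190:390],b[60:260,180:380]]),None,fx=2,fy=2)[:,:,::-1])
E
```

```text
t: 7.35
tool_pos: [0.6469, 0.1397, 0.1967]
tcp_rot: [3.098, 0.523, 0.002]
force: [0.7, 1.2, -2.6]
finger_gap: 0.0535
finger_force: 30.0
7.35 tool shift [-0.2194  0.1685  0.0005]  turn to exact down [ 0.    -0.001  0.335] q [ 0.03  0.37  1.32 -0.    1.45  1.27] pos [0.6469 0.1397 0.1967] F [ 0.7  1.2 -2.6] gap 0.0535
```

View pics/lift.png

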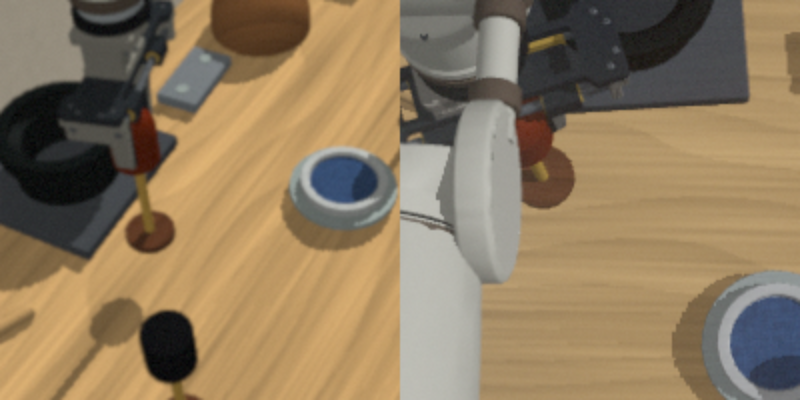

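The stand hangs upright, with its foot at about side (265.5,216) and top (253,150). I'll triangulate that and move to the pad with gentle ramps.

```bash
python3 -c "
from h import *
print(tri((265.5,216),(253,150)))"
python3 drive.py '[[[-0.003, 0.002, 0], [0, 0, 0]], [[-0.009, 0.007, 0], [0, 0, 0]], [[-0.019, 0.014, 0], [0, 0, 0]], [[-0.032, 0.024, 0], [0, 0, 0]], [[-0.047, 0.036, 0], [0, 0, 0]], [[-0.063, 0.048, 0], [0, 0, 0]], [[-0.079, 0.06, 0], [0, 0, 0]], [[-0.095, 0.073, 0], [0, 0, 0]], [[-0.111, 0.085, 0], [0, 0, 0]], [[-0.127, 0.097, 0], [0, 0, 0]]]'
python3 drive.py '[[[-0.016, 0.012, 0], [0, 0, 0]], [[-0.032, 0.025, 0], [0, 0, 0]], [[-0.047, 0.036, 0], [0, 0, 0]], [[-0.061, 0.047, 0], [0, 0, 0]], [[-0.073, 0.056, 0], [0, 0, 0]], [[-0.083, 0.064, 0], [0, 0, 0]], [[-0.089, 0.069, 0], [0, 0, 0]], [[-0.092, 0.071, 0], [0, 0, 0]], [[-0.092, 0.071, 0], [0, 0, 0]], [[-0.092, 0.071, 0], [0, 0, 0]]]';python3 to.py 0.495 -0.0915 0.16
python3 - <<'E'
from h import *
I={n:robot.read_camera(n) for n in("side","top")}
for n in I: cv2.imwrite(f"pics/{n}5.png",I[n][:,:,::-1])
cv2.imwrite("pics/over.png",cv2.resize(np.hstack([I["side"][100:260,290:450],I["top"][140:300,280:440]]),None,fx=2.5,fy=2.5,interpolation=2)[:,:,::-1])
E
```

```text
(array([0.64551219, 0.1388591 , 0.07376844]), np.float64(0.00450996437730223))
t: 8.45
tool_pos: [0.5572, 0.005, 0.1959]
tcp_rot: [3.098, 0.523, -0.0]
force: [0.6, -0.2, -1.7]
finger_gap: 0.0535
finger_force: 30.0
t: 9.45
tool_pos: [0.495, -0.0906, 0.1959]
tcp_rot: [-3.097, -0.524, -0.0]
force: [0.7, 0.3, -1.6]
finger_gap: 0.0535
finger_force: 30.0
9.45 tool shift [-0.0003  0.0008  0.0359]  turn to exact down [-0.    -0.     0.335] q [-0.42 -0.04  1.78  0.    1.4   0.81] pos [ 0.495  -0.0906  0.1959] F [ 0.7  0.3 -1.6] gap 0.0535
```

View pics/over.png

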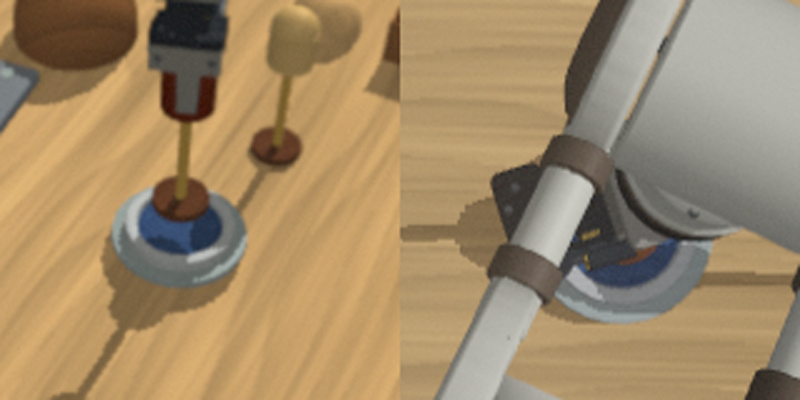

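The side view shows the foot at about (362,179.6), centred over the pad. I'm lowering now, with the last part in small steps watching the force.

```bash
python3 -c "
from h import *
print(plane('side',(362,179.6),.078))"
python3 drive.py '[[[0, 0.0005, 0.003], [0, 0, 0]], [[0, 0.0005, 0.009], [0, 0, 0]], [[0, 0.0005, 0.016], [0, 0, 0]], [[0, 0.0005, 0.023], [0, 0, 0]], [[0, 0.0005, 0.029], [0, 0, 0]], [[0, 0.0005, 0.033], [0, 0, 0]], [[0, 0.0005, 0.035], [0, 0, 0]], [[0, 0.0005, 0.036], [0, 0, 0]], [[0, 0.0005, 0.036], [0, 0, 0]], [[0, 0.0005, 0.036], [0, 0, 0]]]'
python3 drive.py '[[[0, 0, 0.001], [0, 0, 0]], [[0, 0, 0.001], [0, 0, 0]], [[0, 0, 0.002], [0, 0, 0]], [[0, 0, 0.002], [0, 0, 0]], [[0, 0, 0.002], [0, 0, 0]]]'
```

```text
[ 0.49456499 -0.08614306  0.078     ]
t: 10.55
tool_pos: [0.4952, -0.0915, 0.1602]
tcp_rot: [3.097, 0.523, 0.001]
force: [0.7, -1.3, -1.2]
finger_gap: 0.0534
finger_force: 30.0
t: 11.05
tool_pos: [0.495, -0.0914, 0.1579]
tcp_rot: [-3.098, -0.523, 0.0]
force: [0.1, 0.1, -2.6]
finger_gap: 0.053
finger_force: 30.0
```

```bash
python3 drive.py '[[[0, 0, 0.001], [0, 0, 0]], [[0, 0, 0.001], [0, 0, 0]], [[0, 0, 0.001], [0, 0, 0]], [[0, 0, 0.001], [0, 0, 0]]]'; python3 drive.py '[[[0, 0, 0.001], [0, 0, 0]], [[0, 0, 0.001], [0, 0, 0]], [[0, 0, 0.001], [0, 0, 0]], [[0, 0, 0.001], [0, 0, 0]]]'
python3 - <<'E'
from h import *
f=[robot.get_obs()["force"]]
for i in range(4): robot.read_camera("side"); f.append(robot.get_obs()["force"])
print(np.mean(f,0))
E
```

```text
t: 11.45
tool_pos: [0.495, -0.0914, 0.1569]
tcp_rot: [3.098, 0.523, 0.0]
force: [0.5, -0.1, -1.0]
finger_gap: 0.0535
finger_force: 30.0
t: 11.85
tool_pos: [0.495, -0.0914, 0.1559]
tcp_rot: [3.098, 0.523, 0.0]
force: [-0.2, -0.5, -1.1]
finger_gap: 0.0533
finger_force: 30.0
[-0.311314   -0.24005022 -1.46060969]
```

```bash
cat > f.py <<'E'
from h import *
f=[]
for i in range(4): robot.read_camera("side"); f.append(robot.get_obs()["force"])
print("mean F",np.mean(f,0))
E
python3 drive.py '[[[0, 0, 0.0005], [0, 0, 0]], [[0, 0, 0.0005], [0, 0, 0]], [[0, 0, 0.0005], [0, 0, 0]]]'|grep pos; python3 f.py;python3 drive.py '[[[0, 0, 0.0005], [0, 0, 0]], [[0, 0, 0.0005], [0, 0, 0]], [[0, 0, 0.0005], [0, 0, 0]]]'|grep pos; python3 f.py;python3 drive.py '[[[0, 0, 0.0005], [0, 0, 0]], [[0, 0, 0.0005], [0, 0, 0]], [[0, 0, 0.0005], [0, 0, 0]]]'|grep pos; python3 f.py
```

```text
tool_pos: [0.4953, -0.0914, 0.1559]
mean F [-0.77617764  1.09593257  3.76994175]
tool_pos: [0.4955, -0.0914, 0.1559]
mean F [-1.73670573  2.02941423  6.38436828]
tool_pos: [0.4957, -0.0914, 0.1559]
mean F [-2.31500702  2.45375693  8.4235807 ]
```

Contact is made at TCP z of about 0.156, as expected for a 30 mm pad. I'll ease off most of the preload and open slowly.

```bash
python3 drive.py '[[[0, 0, -0.0008], [0, 0, 0]], [[0, 0, -0.0008], [0, 0, 0]], [[0, 0, -0.0008], [0, 0, 0]]]'|grep pos; python3 f.py; python3 drive.py '[[[0, 0, 0], [0, 0, 0]], [[0, 0, 0], [0, 0, 0]], [[0, 0, 0], [0, 0, 0]]]' - 6; python3 drive.py '[[[0, 0, 0], [0, 0, 0]], [[0, 0, 0], [0, 0, 0]], [[0, 0, 0], [0, 0, 0]], [[0, 0, 0], [0, 0, 0]]]' 0.062 6;python3 f.py
```

```text
tool_pos: [0.4954, -0.0914, 0.1558]
mean F [-1.29152463  1.65205363  6.14440036]
t: 14.35
tool_pos: [0.4954, -0.0914, 0.1557]
tcp_rot: [3.097, 0.523, 0.002]
force: [-0.1, 0.7, 5.8]
finger_gap: 0.0539
finger_force: 6.0
t: 14.75
tool_pos: [0.4948, -0.0914, 0.1548]
tcp_rot: [-3.097, -0.523, 0.001]
force: [-0.3, 0.3, 0.3]
finger_gap: 0.0619
finger_force: 0.0
mean F [-0.41630858 -0.40486741 -0.15243505]
```

```bash
cat > chk.py <<'E'
from h import *
I=robot.read_camera("side"); cv2.imwrite("pics/chk.png",I[:,:,::-1])
for nm,bx in(("red",(330,90,400,190)),("foot",(335,165,390,205))):
    for c in blobs(I,*MASK[nm],bx)[:2]: print(nm,cv2.boundingRect(c),cv2.contourArea(c),np.round(cv2.fitEllipse(cv2.convexHull(c))[0],1))
K,d,T=cam("side");M=np.linalg.inv(T)
print(cv2.projectPoints(np.array([[.4955,-.0915,z] for z in(.03,.042,.165,.21,.235)]),cv2.Rodrigues(M[:3,:3])[0],M[:3,3],K,d)[0].reshape(-1,2).round(1).tolist())
E
python3 chk.py; python3 drive.py '[[[0, 0, 0], [0, 0, 0]], [[0, 0, 0], [0, 0, 0]], [[0, 0, 0], [0, 0, 0]], [[0, 0, 0], [0, 0, 0]], [[0, 0, 0], [0, 0, 0]]]' 0.092; python3 chk.py
```

```text
red (363, 146, 11, 15) 48.0 [368.1 153. ]
red (355, 144, 4, 15) 37.5 [356.7 150.9]
foot (351, 181, 21, 17) 209.0 [361.3 189.1]
[[361.7, 190.4], [361.9, 187.5], [364.4, 154.0], [365.4, 140.2], [365.9, 132.2]]
t: 15.5
tool_pos: [0.495, -0.0914, 0.1552]
tcp_rot: [-3.098, -0.523, -0.0]
force: [0.5, -1.5, 0.9]
finger_gap: 0.0917
finger_force: 0.0
red (368, 146, 6, 14) 48.5 [370.6 152. ]
foot (351, 181, 21, 17) 211.0 [361.2 189.3]
[[361.7, 190.4], [361.9, 187.5], [364.4, 154.0], [365.4, 140.2], [365.9, 132.2]]
```

The foot is centred on the pad to within about 2 px and the stand is upright. I'm retreating straight up.

```bash
python3 drive.py '[[[0, 0, -0.005], [0, 0, 0]], [[0, 0, -0.015], [0, 0, 0]], [[0, 0, -0.027], [0, 0, 0]], [[0, 0, -0.04], [0, 0, 0]], [[0, 0, -0.06], [0, 0, 0]], [[0, 0, -0.08], [0, 0, 0]], [[0, 0, -0.1], [0, 0, 0]], [[0, 0, -0.12], [0, 0, 0]], [[0, 0, -0.14], [0, 0, 0]], [[0, 0, -0.14], [0, 0, 0]]]'; python3 chk.py
python3 - <<'E'
from h import *
A=cv2.imread("pics/side0.png");B=cv2.imread("pics/chk.png")
for nm,(x0,y0,x1,y1) in(("pale",(392,95,418,168)),("black",(258,250,298,325))): print(nm,cv2.absdiff(A[y0:y1,x0:x1],B[y0:y1,x0:x1]).mean())
I=robot.read_camera("side")
c=blobs(I,*MASK["red"],(330,90,400,190))[0];M=cv2.moments(c);print("head->",plane("side",(M["m10"]/M["m00"],M["m01"]/M["m00"]),.030+.1645))
E
```

```text
t: 16.55
tool_pos: [0.4967, -0.0921, 0.2995]
tcp_rot: [3.094, 0.523, 0.01]
force: [0.2, 0.1, 0.5]
finger_gap: 0.0917
finger_force: 0.0
red (355, 131, 20, 30) 481.0 [364.2 145.3]
foot (351, 181, 21, 17) 206.0 [361.2 189.2]
[[361.7, 190.4], [361.9, 187.5], [364.4, 154.0], [365.4, 140.2], [365.9, 132.2]]
pale 1.546188970846505
black 5.2027777777777775
head-> [ 0.49663639 -0.09017926  0.1945    ]
```

Run:
```python
from h import *
A=cv2.imread("pics/side0.png")[:,:,::-1].copy();B=robot.read_camera("side")
for I in(A,B):
    c=blobs(I,(0,0,0),(180,255,45),(250,245,300,300))[0]; d=blobs(I,(8,110,30),(17,220,125),(262,294,300,328))[0]
    print(cv2.boundingRect(c),cv2.boundingRect(d))
c=blobs(B,*MASK["red"],(330,90,400,190))[0];print(cv2.boundingRect(c))
```

```text
(261, 256, 27, 35) (267, 297, 28, 31)
(261, 256, 27, 35) (262, 295, 33, 33)
(355, 130, 20, 31)
```

The black head has the same bounding box in both pictures, and only the shadow near its foot changed. The red stand is steady, so I'm handing in.

```bash
python3 -c "
from cell import robot
print(robot.finish_job())"
```

```text
the job is handed in; nothing more can be done
None
```

The red-brown-headed stand is standing by itself on the blue pad inside the rim, released and upright, with the pale and black stands where they were; I handed the job in at about 17 s, but no verdict came back.

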